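Let the heel rest of a limb holder out by one hole

ROBOT

A 6-joint arm with a two-finger parallel gripper is mounted at the origin on the work surface. World frame = base frame: x ahead of the robot, y to its left, z up, the work surface at z = 0. Lengths are in m, angles in rad, forces in N, time in s.
With the tool pointing down it reaches from about 0.2 to 0.875 m from the base axis. Payload 3.4 kg.
Tool frame: the origin (TCP) lies midway between the tips of the shut fingers; the grasp point (between the pads) lies 19 mm behind it; z points along the fingers, y is the line along which they close (so a half turn about z gives the same grasp; the last joint's range is limited). The gripper opens to 94 mm and grips with 3 to 60 N. Pads are 16 mm wide; open, the fingers measure 119 mm over their backs; the gripper's body (75 mm by 177 mm) begins 78 mm behind the grasp point.
Start: joints at [-1.249, 0.276, 1.505, -0, 1.361, -0.121], TCP at [0.246, -0.52, 0.205] pointing down, gripper open.
Joint ranges: [-2.89, 2.89], [-0.75, 2.08], [0.22, 2.7], [-1.18, 4.32], [0.11, 2.71], [-2.7, 2.7]. Speed limits (rad/s): [2.57, 2.57, 3.14, 3.14, 3.14, 3.14].

INTERFACE

Orientations are given as a rotation vector (axis times angle).
In Python, from cell import * gives the robot as it stands. Calls block until the motion is done:
- move_pose(position, orientation): joint-space move of the TCP to a pose.
- move_straight(position, rotation=None, vel=0.15): straight line of the TCP; rotation=None keeps the orientation; vel is the mean speed in m/s.
- set_joints(angles): joint-space move.
- let_go() and gripper_close(grip_force=None): open the fingers fully, or close them until they stop; grip_force is the grip in N (None keeps the last).
- wait(seconds).
- solve_ik(position, orientation): joint angles nearest the present ones, or None.
- get_state(): the state.
- read_camera(name): name is "side" or "top"; returns a dict with "color" (384x512x3 uint8, blue, green, red), "mtx" (3x3 intrinsics, pixels), "R" (3x3) and "t" (3): a world point X has camera coordinates R X + t. Camera axes: x right, y down, z forward; pixel columns grow to the right and rows downward; lengths in m; the calibration is good to about 2 mm. A picture is of the moment at which its call begins. There is no depth.
A pose or a line that the arm cannot do raises MotionError and nothing moves.
- sign_off(): hands the job in; it is judged then, once.
The state is a dict: "time": time; "joint_pos": joint angles; "qvel": joint speeds; "effort": joint torques, N m; "tool_pos": TCP position; "tcp_rot": TCP orientation; "contact_force": force on the tool from outside, world axes, zero at the start; "moment": the same for the moment, N m; "opening": finger opening in m; "grip_force": force on a finger pad.
Only numpy, scipy, OpenCV 4.12 (cv2) and the standard library are available. Lean on these libraries where they do the work, as an engineer would, in place of code of your own. Each camera call takes 0.05 s, during which the arm holds its last target. There are 200 camera calls.

TASK

Let the heel rest of the limb holder out by exactly one hole: press its snap button flush, slide the outer tube outwards with the button held in, and stop when the button has sprung fully out of the next hole. Do it gently, feeling for the force: never lean hard on the tube and never force it against the button. Leave everything else on the table alone.

Things in the scene. Friction and masses are not known exactly. Their poses are not given: they have to be found in the camera images.
- stand: Limb holder fixed to the table: steel foot plate 130 x 150 x 12 mm with a clamped post (top 123 to 153 mm) at its own -y end, carrying a level inner tube along +y. Origin on the table straight under the snap button; z up, +y points outwards, from the post along the tube to the heel cradle. Place and yaw vary, and the height at which post and tubes are clamped: find it by touch.
- sleeve (a joint): Outer tube: aluminium, 36 mm square, 250 mm long, level, top face 85 to 115 mm above the table. Slides along the stand's +y (out); 0 = button in first hole, grows outwards (m), 0.034 = next hole. 14 mm holes in its top at stand y 0, -34, -68 mm; ridge across its top, 7 mm high, at y +16 to +24 mm, to push on; cradle 60 mm high at y 135 to 215 mm (all at value 0). Friction 2 to 4 N.
- button (a joint): Snap button: round-topped steel pin 12 mm wide, 5.5 mm proud of the tube; does not slide along. Value (m): 0 out, 0.0055 flush. Spring 3 N at first touch, 6 N flush. Shut fingertips are wider than the hole: when flush they rest on the rigid tube. Then about 10 N outwards takes the tube over the dome; the wall keeps it down till the next hole, where it springs out and blocks the tube, play 1 mm.
- forceps: Steel forceps, 130 mm long, 7 mm high, lying near the tube; origin under its middle. Bystander.
- screwdriver: Black-handled screwdriver, 170 mm long, lying near the tube; origin under its middle. Bystander.
- dish: Round steel dish, 84 mm across, 35 mm high, beside the holder's foot; origin at the centre of its underside. Bystander.
- drill: Blue cordless surgical drill standing on its black battery, about 180 mm high; origin under the battery. Bystander.
- bone_model: White plastic long-bone model, 290 mm long, 32 mm high, lying on the table; origin under its middle. Bystander.
- rinse_bottle: White plastic bottle, 64 mm across, 170 mm high; origin at the centre of its underside. Bystander.

How it is judged:
By the outcome, as a careful person would: the job done as asked, in the order asked, and still so for the second after the job is handed in, with the robot touching nothing.
It also fails if it takes over 35 s, if anything falls off the work surface, if the arm or the gripper's body presses on something with over 40 N, if the wrist force passes 120 N, or if a joint passes its speed limit or range.

## Working session

There is one attempt and no reset: what is moved stays moved. The work goes in short steps, each a Python script; the robot and the scene stay as the last script left them, time stands still between calls to the robot, and variables do not carry over. Pictures are saved under pics/ and viewed, at most 10 in all, crops included, and the job is handed in when it is done.

```bash
mkdir -p pics; ls; python3 - <<'E'
from cell import *
import cv2,numpy as np
for n in ("top","side"):
    c=read_camera(n); cv2.imwrite(f"pics/{n}0.png",cv2.resize(c["color"],(800,600),interpolation=cv2.INTER_CUBIC)); print(n,c["mtx"].tolist(),c["R"].tolist(),c["t"].tolist(), -c["R"].T@c["t"])
s=get_state(); print(s)
E
```

```text
pics
top [[500.00988768675404, 0.0, 257.86636308856885], [0.0, 500.00988768675404, 192.53060434272325], [0.0, 0.0, 1.0]] [[0.009405918627477762, -0.9999349334585792, -0.00645426556316264], [-0.9947686670615817, -0.008700350310535104, -0.10178213466516779], [0.10171935768228997, 0.007377855627520333, -0.9947857756919535]] [-0.015661062755083038, 0.5817176326411638, 1.5775335653978548] [ 0.41835608 -0.02223771  1.62841533]
side [[427.78938541410804, 0.0, 250.03605168885025], [0.0, 427.78938541410804, 195.65635236236048], [0.0, 0.0, 1.0]] [[-0.8983946643636861, -0.4391734464035785, 0.0037028390274334556], [-0.2788765063708323, 0.5639296102375569, -0.7773102912555039], [0.33928589896613603, -0.6993640530305517, -0.6291065093379822]] [0.5131489856599608, 0.24925885610450227, 1.2194757991676262] [0.11677181 0.9376545  0.95903153]
{'time': 0.1, 'joint_pos': array([-1.24900911e+00,  2.76541168e-01,  1.50597724e+00, -2.73387953e-05,
        1.36072918e+00, -1.21001514e-01]), 'qvel': array([ 7.43415416e-04, -3.27869203e-03, -2.74888854e-03, -4.75896209e-04,
        1.89945749e-05, -3.95895154e-04]), 'effort': array([ 1.51128115e-03, -4.05455017e+01, -2.37779921e+01,  7.04747485e-02,
        2.99345248e-02, -4.82194355e-05]), 'tool_pos': array([ 0.24618779, -0.51906819,  0.20469757]), 'tcp_rot': array([-3.06330754e+00, -6.89510632e-01,  3.02161462e-04]), 'contact_force': array([ 0.15110786,  0.43966253, -0.19152442]), 'moment': array([-0.01888911, -0.03249027, -0.00830069]), 'grip_force': 0.0, 'opening': 0.09362543164462869}
```

View pics/top0.png

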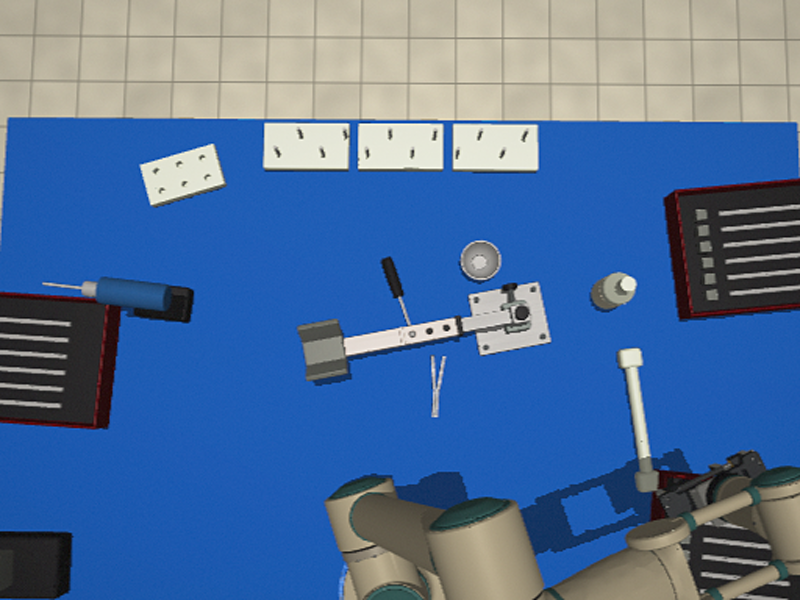

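View pics/side0.png

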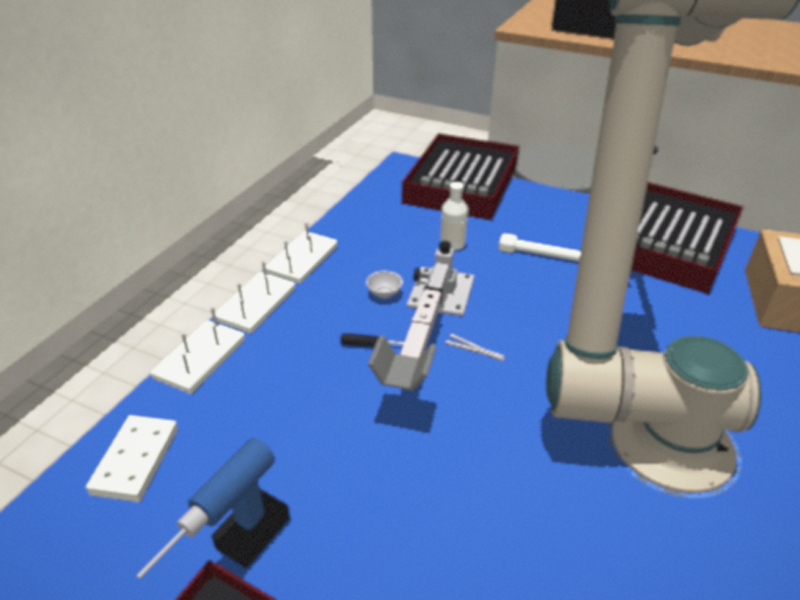

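The top view shows the tube running from the cradle at (325,350) to the post at (520,313). The button is near (412,334) and the open holes near (429,331) and (446,328). The side view agrees, with holes at about (430,298), (426,310) and (422,322). I'll zoom in on both.

```bash
python3 - <<'E'
import cv2,numpy as np
from cell import *
t=read_camera("top")["color"][190:250,185:345]; s=read_camera("side")["color"][165:255,235:315]
a=cv2.resize(t,None,fx=5,fy=5,interpolation=cv2.INTER_NEAREST)
cv2.imwrite("pics/zt.png",a)
cv2.imwrite("pics/zs.png",cv2.resize(s,None,fx=6.5,fy=6.5,interpolation=cv2.INTER_NEAREST))
E
```

```text
(no output)
```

View pics/zt.png

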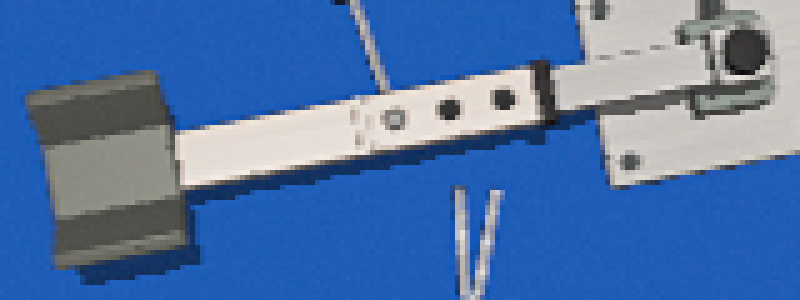

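View pics/zs.png

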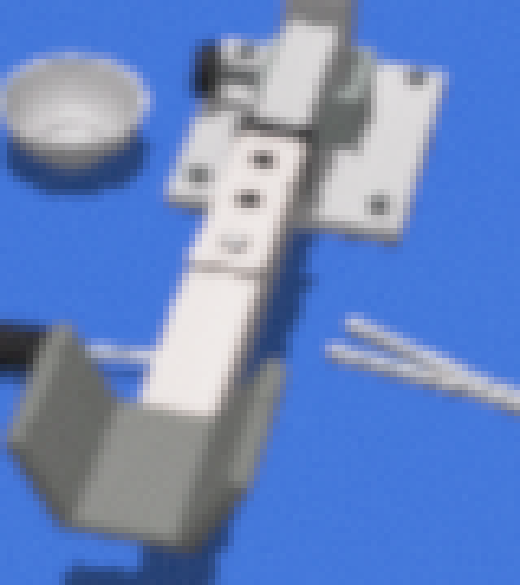

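Top crop: holes are at zoom pixels (449,109) and (504,100), the button at (396,119), and the ridge spans x≈352–370. Side crop: holes at (262,159) and (248,199), button at (234,243). I'll triangulate from these.

```bash
cat > h.py <<'E'
import cv2,numpy as np
from cell import *
def P(c): return c["mtx"]@np.c_[c["R"],c["t"]]
def darkc(img,u,v,r=3):
    u0,v0=int(round(u)),int(round(v)); w=img[v0-r:v0+r+1,u0-r:u0+r+1].mean(2)
    w=np.clip(0.75*w.max()-w,0,None); g=np.mgrid[v0-r:v0+r+1,u0-r:u0+r+1]
    return np.array([(w*g[1]).sum(),(w*g[0]).sum()])/w.sum()
def ray(c,uv,z):
    o=-c["R"].T@c["t"]; d=c["R"].T@np.linalg.solve(c["mtx"],[*uv,1]); return o+d*(z-o[2])/d[2]
E
python3 - <<'E'
from h import *
T=read_camera("top");S=read_camera("side")
tz=[(396,119),(449,109),(504,100)]; sz=[(234,243),(248,199),(262,159)]
X=[]
for i,(a,b) in enumerate(zip(tz,sz)):
    p=np.array([185+(a[0]+.5)/5-.5,190+(a[1]+.5)/5-.5]); q=np.array([235+(b[0]+.5)/6.5-.5,165+(b[1]+.5)/6.5-.5])
    if i: p=darkc(T["color"],*p); q=darkc(S["color"],*q,2)
    x=cv2.triangulatePoints(P(T),P(S),p.reshape(2,1),q.reshape(2,1))[:,0]; x=x[:3]/x[3]; X.append(x); print(p,q,x, ray(T,p,.1),ray(S,q,.1))
X=np.array(X); print(np.diff(X,axis=0),np.linalg.norm(np.diff(X,axis=0),axis=1))
# tube+cradle axis from top view: tube mask (near white)
for p in [(185+360/5,190+123.5/5),(185+180/5,190+158/5),(185+541/5,190+92/5)]: print(ray(T,p,.1))
E
```

```text
[263.8 213.4] [270.57692308 201.96153846] [ 0.51206632 -0.02941593  0.08969763] [ 0.51061895 -0.02965949  0.1       ] [ 0.5085199  -0.01763032  0.1       ]
[274.42398072 211.50411729] [272.82076638 195.28430161] [ 0.51832306 -0.06199269  0.09106139] [ 0.51671926 -0.06212082  0.1       ] [ 0.51560629 -0.05129463  0.1       ]
[285.2674407  209.44029627] [275.05962343 189.16910739] [ 0.52498378 -0.09538903  0.09036815] [ 0.52334361 -0.09526793  0.1       ] [ 0.52180452 -0.08355389  0.1       ]
[[ 0.00625674 -0.03257676  0.00136376]
 [ 0.00666072 -0.03339634 -0.00069324]] [0.03320018 0.03406114]
[ 0.50645113 -0.00889327  0.1       ]
[0.48435692 0.10092229 0.1       ]
[ 0.52675168 -0.11953175  0.1       ]
```

Hole spacing comes out at 33–34 mm, which fits the given 34 mm. The tube top is at about z 0.090 and the outward direction is (-0.19, 0.98). I'll approach with the fingers shut and their closing line along the tube.

```bash
cat >> h.py <<'E'
from scipy.spatial.transform import Rotation as Ro
u=np.array([-0.191,0.982,0]); u/=np.linalg.norm(u)
B=np.array([0.512,-0.029,0])
def rot(s):
    y=s*u; z=np.array([0,0,-1.]); return Ro.from_matrix(np.c_[np.cross(y,z),y,z]).as_rotvec()
def st():
    s=get_state(); f=s["contact_force"]; p=s["tool_pos"]-B
    return s["time"],p@u,s["tool_pos"][2],f@u,f@np.cross([0,0,1],u),f[2]
def show(*l): print(*l,"t%.2f y%.4f z%.4f  Fu%.1f Fs%.1f Fz%.1f"%st())
E
python3 - <<'E'
from h import *
p=B+[0,0,.2]
q=[(solve_ik(p,rot(s)),s) for s in(1,-1)]; print(q)
q=[(a,s) for a,s in q if a is not None]
s=min(q,key=lambda a:abs(a[0][5]))[1]; print(s)
gripper_close(10); show()
move_pose(p,rot(s)); show()
move_straight(B+[0,0,.112]); show()
s=get_state();print(s["opening"],s["tool_pos"])
for n in ("top","side"):
    c=read_camera(n); cv2.imwrite(f"pics/{n}1.png",c["color"])
S=cv2.resize(cv2.imread("pics/side1.png")[165:255,225:325],None,fx=6,fy=6,interpolation=cv2.INTER_NEAREST);cv2.imwrite("pics/zs1.png",S)
E
```

```text
[(array([-0.19232666,  0.18551093,  1.64205354,  0.        ,  1.31402819,
       -1.95522551]), 1), (array([-0.19232666,  0.18551093,  1.64205354,  0.        ,  1.31402819,
        1.18636714]), -1)]
-1
t1.72 y-0.4309 z0.2055  Fu-0.5 Fs0.6 Fz-0.5
t3.73 y-0.0008 z0.2000  Fu0.2 Fs0.3 Fz-0.1
t4.46 y-0.0006 z0.1125  Fu-0.2 Fs-0.0 Fz0.5
0.0002667252512204636 [ 0.51269593 -0.02942913  0.11254386]
```

View pics/zs1.png

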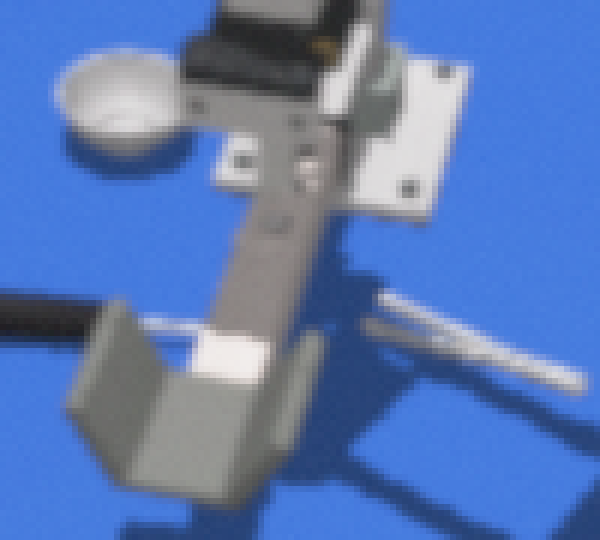

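The shut fingertips hang over the button, with the tip at about (275,225) and the tube in the arm's shadow. Next I feel downwards.

```bash
python3 - <<'E'
from h import *
z=.112
move_straight(B+[0,0,.103],vel=.03); z=.103; show()
while z>.080:
    z-=.0005; move_straight(B+[0,0,z],vel=.02); s=st()
    f=np.mean([get_state()["contact_force"][2] for _ in range(3)])
    print("%.4f"%z,end=" "); show()
    if f>7.5 or abs(s[3])>5: break
E
```

```text
t5.01 y0.0001 z0.1028  Fu-0.3 Fs0.4 Fz-1.0
0.1025 t5.26 y-0.0000 z0.1025  Fu0.1 Fs-1.2 Fz0.2
0.1020 t5.51 y0.0000 z0.1020  Fu-0.2 Fs-0.2 Fz0.1
0.1015 t5.76 y0.0000 z0.1015  Fu-0.8 Fs-0.4 Fz0.3
0.1010 t6.01 y0.0000 z0.1010  Fu-0.4 Fs-0.3 Fz-0.1
0.1005 t6.26 y0.0000 z0.1005  Fu-0.9 Fs0.9 Fz0.6
0.1000 t6.51 y0.0000 z0.1000  Fu0.4 Fs0.3 Fz-0.4
0.0995 t6.76 y0.0000 z0.0994  Fu-0.3 Fs0.1 Fz0.7
0.0990 t7.01 y-0.0000 z0.0991  Fu0.6 Fs-0.0 Fz1.5
0.0985 t7.26 y-0.0000 z0.0987  Fu-0.1 Fs0.4 Fz2.9
0.0980 t7.51 y-0.0000 z0.0981  Fu-0.5 Fs-0.8 Fz4.3
0.0975 t7.76 y-0.0000 z0.0976  Fu-0.1 Fs0.3 Fz3.9
0.0970 t8.01 y-0.0000 z0.0970  Fu0.3 Fs-1.3 Fz3.4
0.0965 t8.26 y-0.0000 z0.0965  Fu-0.0 Fs-0.3 Fz4.4
0.0960 t8.51 y-0.0000 z0.0960  Fu0.5 Fs0.1 Fz3.9
0.0955 t8.76 y-0.0000 z0.0955  Fu-0.4 Fs-0.4 Fz5.1
0.0950 t9.01 y-0.0000 z0.0951  Fu1.3 Fs-0.3 Fz5.1
0.0945 t9.26 y-0.0000 z0.0946  Fu0.1 Fs0.3 Fz4.6
0.0940 t9.51 y-0.0001 z0.0942  Fu0.3 Fs1.2 Fz6.6
0.0935 t9.76 y-0.0000 z0.0937  Fu-0.9 Fs0.4 Fz6.5
0.0930 t10.01 y-0.0000 z0.0932  Fu0.3 Fs1.8 Fz6.1
0.0925 t10.26 y-0.0001 z0.0928  Fu-0.5 Fs1.1 Fz6.2
0.0920 t10.51 y-0.0001 z0.0923  Fu-0.2 Fs1.2 Fz6.3
0.0915 t10.76 y-0.0000 z0.0919  Fu1.0 Fs0.5 Fz6.3
0.0910 t11.01 y-0.0001 z0.0918  Fu0.4 Fs2.1 Fz9.1
```

First touch was at z≈0.098. The button is now flush and the tips rest on the tube at z≈0.0918 with about 9 N. Next I slide outwards in small steps until I meet the ridge, then ease the tube over the dome.

```bash
python3 - <<'E'
from h import *
y=0;z=.0910
while y<.0105:
    y+=.0007; move_straight(B+u*y+[0,0,z],vel=.02)
    f=np.mean([get_state()["contact_force"] for _ in range(3)],axis=0)
    print("%.4f"%y,end=" "); show()
    if -f@u>15 or f[2]>14: print("stop");break
E
```

```text
0.0007 t11.26 y0.0000 z0.0918  Fu-0.4 Fs2.0 Fz8.9
0.0014 t11.51 y0.0001 z0.0918  Fu-2.4 Fs1.1 Fz9.3
0.0021 t11.76 y0.0002 z0.0918  Fu-3.3 Fs2.3 Fz8.5
0.0028 t12.01 y0.0005 z0.0918  Fu-4.5 Fs1.6 Fz7.4
0.0035 t12.26 y0.0012 z0.0918  Fu-4.2 Fs0.9 Fz7.6
0.0042 t12.51 y0.0018 z0.0918  Fu-4.4 Fs2.0 Fz7.2
0.0049 t12.76 y0.0027 z0.0918  Fu-3.2 Fs1.0 Fz7.4
0.0056 t13.01 y0.0036 z0.0918  Fu-2.8 Fs0.3 Fz7.4
0.0063 t13.26 y0.0040 z0.0918  Fu-4.1 Fs0.8 Fz7.5
0.0070 t13.51 y0.0044 z0.0919  Fu-5.2 Fs0.3 Fz7.3
0.0077 t13.76 y0.0060 z0.0918  Fu-2.3 Fs1.2 Fz6.7
0.0084 t14.01 y0.0075 z0.0918  Fu-0.5 Fs1.0 Fz7.6
0.0091 t14.26 y0.0077 z0.0918  Fu-2.3 Fs-0.4 Fz7.0
0.0098 t14.51 y0.0078 z0.0918  Fu-3.6 Fs0.4 Fz7.6
0.0105 t14.76 y0.0080 z0.0918  Fu-5.4 Fs1.8 Fz7.0
0.0112 t15.01 y0.0083 z0.0918  Fu-6.3 Fs1.3 Fz7.6
```

```bash
cat >> h.py <<'E'
def cradle(ref="pics/%s1.png"):
    for n,(r0,r1,c0,c1) in {"top":(200,248,186,224),"side":(212,262,230,285)}.items():
        a=cv2.imread(ref%n)[r0:r1,c0:c1].astype(np.float32).mean(2); b=read_camera(n)["color"][r0:r1,c0:c1].astype(np.float32).mean(2)
        print(n,cv2.phaseCorrelate(a,b,cv2.createHanningWindow(a.shape[::-1],cv2.CV_32F)))
E
python3 - <<'E'
from h import *
cradle()
show()
T=read_camera("top")["color"];S=read_camera("side")["color"]
a=cv2.resize(T[190:250,185:305],None,fx=5,fy=5,interpolation=cv2.INTER_NEAREST);b=cv2.resize(S[185:245,235:295],None,fx=5,fy=5,interpolation=cv2.INTER_NEAREST)
r=cv2.imread("pics/side1.png");c=cv2.resize(r[185:245,235:295],None,fx=5,fy=5,interpolation=cv2.INTER_NEAREST)
cv2.imwrite("pics/z2.png",np.vstack([a,np.hstack([c,b])]))
E
```

```text
top ((-1.1089345399680184, -0.026406312849161395), 0.9699659191071988)
side ((-0.4318578544517955, 0.9393592711709786), 0.9866651668548584)
t15.11 y0.0083 z0.0918  Fu-6.5 Fs1.2 Fz6.9
```

View pics/z2.png

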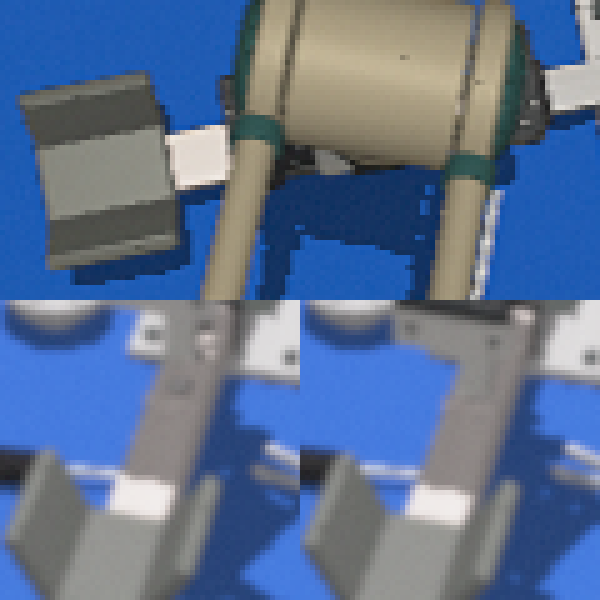

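The cradle has moved about 1.1 px in the top view and 1.0 px in the side view, roughly 4 mm outwards. The tips are against the ridge and the tube is starting over the dome, so I keep pushing gently with a slightly firmer hold on the button.

```bash
python3 - <<'E'
from h import *
y=.0112;z=.0908
while y<.026:
    y+=.0007; move_straight(B+u*y+[0,0,z],vel=.02)
    f=np.mean([get_state()["contact_force"] for _ in range(3)],axis=0)
    print("%.4f"%y,end=" "); show()
    if -f@u>15 or f[2]>14 or (y>.0145 and -f@u<4.5): print("stop");break
cradle()
E
```

```text
0.0119 t15.46 y0.0083 z0.0918  Fu-6.9 Fs1.4 Fz7.3
0.0126 t15.71 y0.0085 z0.0918  Fu-8.2 Fs1.6 Fz6.5
0.0133 t15.96 y0.0086 z0.0918  Fu-9.8 Fs2.4 Fz6.0
0.0140 t16.21 y0.0088 z0.0918  Fu-11.4 Fs1.5 Fz5.8
0.0147 t16.46 y0.0089 z0.0918  Fu-12.3 Fs2.2 Fz6.1
0.0154 t16.71 y0.0111 z0.0918  Fu-5.6 Fs1.9 Fz6.9
0.0161 t16.96 y0.0132 z0.0918  Fu-5.5 Fs1.4 Fz6.9
0.0168 t17.21 y0.0140 z0.0918  Fu-5.8 Fs0.6 Fz7.9
0.0175 t17.46 y0.0148 z0.0918  Fu-5.3 Fs0.6 Fz7.5
0.0182 t17.71 y0.0156 z0.0918  Fu-5.0 Fs0.6 Fz8.1
0.0189 t17.96 y0.0160 z0.0918  Fu-5.6 Fs0.7 Fz7.9
0.0196 t18.21 y0.0168 z0.0918  Fu-5.5 Fs1.0 Fz7.6
0.0203 t18.46 y0.0176 z0.0918  Fu-5.4 Fs0.7 Fz7.9
0.0210 t18.71 y0.0184 z0.0917  Fu-5.2 Fs0.8 Fz7.4
0.0217 t18.96 y0.0189 z0.0918  Fu-6.3 Fs0.9 Fz7.9
0.0224 t19.21 y0.0197 z0.0918  Fu-6.0 Fs1.8 Fz6.4
0.0231 t19.46 y0.0204 z0.0918  Fu-6.5 Fs1.1 Fz7.5
0.0238 t19.71 y0.0212 z0.0918  Fu-4.9 Fs0.8 Fz7.2
0.0245 t19.96 y0.0217 z0.0918  Fu-6.3 Fs0.8 Fz7.7
0.0252 t20.21 y0.0225 z0.0918  Fu-4.6 Fs0.4 Fz8.0
0.0259 t20.46 y0.0232 z0.0917  Fu-5.9 Fs1.7 Fz7.8
0.0266 t20.71 y0.0240 z0.0918  Fu-4.7 Fs1.4 Fz7.4
top ((-5.17816031068805, 1.3650500500721066), 0.2883359124263128)
side ((-1.5663580049187757, 4.84358878304101), 0.8473874632517496)
```

The tube passed the dome at about 12 N and the wall now holds the button down. I lift the tips clear of the tube top so they push only on the ridge, then feel for the stop.

```bash
python3 - <<'E'
from h import *
y=.0266;z=.0945
move_straight(B+u*y+[0,0,z],vel=.03); show("lift")
while y<.046:
    y+=.0009 if y<.034 else .0006; move_straight(B+u*y+[0,0,z],vel=.03)
    f=np.mean([get_state()["contact_force"] for _ in range(3)],axis=0)
    print("%.4f"%y,end=" "); show()
    if -f@u>6.5 or get_state()["time"]>29: print("stop");break
cradle()
E
```

```text
lift t21.08 y0.0271 z0.0939  Fu0.1 Fs0.3 Fz-0.8
0.0275 t21.33 y0.0278 z0.0941  Fu0.0 Fs-0.1 Fz0.5
0.0284 t21.58 y0.0283 z0.0945  Fu-0.7 Fs0.4 Fz1.0
0.0293 t21.83 y0.0286 z0.0946  Fu-5.4 Fs0.8 Fz1.1
0.0302 t22.08 y0.0292 z0.0947  Fu-5.9 Fs1.1 Fz0.0
0.0311 t22.33 y0.0300 z0.0947  Fu-5.5 Fs1.1 Fz0.7
0.0320 t22.58 y0.0309 z0.0948  Fu-6.0 Fs0.8 Fz1.1
0.0329 t22.83 y0.0317 z0.0948  Fu-6.0 Fs0.8 Fz1.0
0.0338 t23.08 y0.0325 z0.0948  Fu-4.6 Fs0.1 Fz2.0
0.0347 t23.33 y0.0337 z0.0948  Fu-4.8 Fs0.9 Fz1.0
0.0353 t23.58 y0.0341 z0.0948  Fu-5.8 Fs1.2 Fz1.1
0.0359 t23.83 y0.0346 z0.0948  Fu-5.7 Fs1.6 Fz0.9
0.0365 t24.08 y0.0354 z0.0948  Fu-5.5 Fs0.5 Fz0.0
0.0371 t24.33 y0.0366 z0.0947  Fu-3.6 Fs1.2 Fz2.1
0.0377 t24.58 y0.0390 z0.0944  Fu-0.3 Fs-0.2 Fz0.4
0.0383 t24.83 y0.0389 z0.0942  Fu-0.2 Fs-0.2 Fz0.3
0.0389 t25.08 y0.0391 z0.0945  Fu0.5 Fs-0.0 Fz-0.2
0.0395 t25.33 y0.0395 z0.0945  Fu-0.8 Fs0.2 Fz-0.0
0.0401 t25.58 y0.0401 z0.0945  Fu-0.1 Fs0.7 Fz-0.8
0.0407 t25.83 y0.0406 z0.0945  Fu-0.8 Fs0.1 Fz-0.9
0.0413 t26.08 y0.0410 z0.0946  Fu-1.4 Fs-0.9 Fz0.2
0.0419 t26.33 y0.0415 z0.0946  Fu-1.6 Fs0.3 Fz0.4
0.0425 t26.58 y0.0424 z0.0945  Fu-2.3 Fs0.2 Fz0.2
0.0431 t26.83 y0.0431 z0.0946  Fu-2.5 Fs0.5 Fz0.2
0.0437 t27.08 y0.0435 z0.0945  Fu-3.6 Fs0.0 Fz-0.1
0.0443 t27.33 y0.0437 z0.0946  Fu-4.4 Fs0.4 Fz0.9
0.0449 t27.58 y0.0440 z0.0946  Fu-5.6 Fs-0.1 Fz1.1
0.0455 t27.83 y0.0441 z0.0947  Fu-7.0 Fs0.7 Fz1.2
stop
top ((-15.456891431787348, 15.899470754721326), -0.028468581040700276)
side ((-3.4411020564824994, 8.704728421165658), 0.5172149620056152)
```

The friction dropped at y≈0.037–0.039 as the button emerged, then a firm stop built up to 7 N. I back off, lift clear and look.

```bash
python3 - <<'E'
from h import *
y=.040
move_straight(B+u*y+[0,0,.0945],vel=.06)
move_straight(B+u*y+[0,0,.135],vel=.12)
w=np.array([0.36,-.20,.26])
move_pose(w,get_state()["tcp_rot"]); show()
T=read_camera("top")["color"];S=read_camera("side")["color"]
k=dict(interpolation=cv2.INTER_CUBIC)
cv2.imwrite("pics/z3.png",np.vstack([cv2.resize(T[190:250,180:300],None,fx=5,fy=5,**k),np.hstack([cv2.resize(i[185:245,235:295],None,fx=5,fy=5,**k) for i in (cv2.imread("pics/side1.png"),S)])]))
E
```

```text
t29.77 y-0.1382 z0.2592  Fu-0.5 Fs-0.4 Fz-0.1
```

View pics/z3.png

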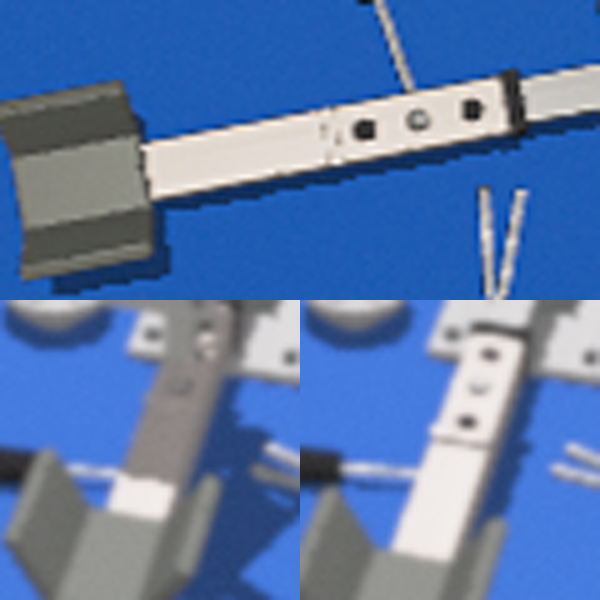

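The button is now in the middle hole at zoom (418,120), with dark holes either side at (365,130) and (472,110). The tube has moved out exactly one hole, the bystanders are untouched and the arm is clear.

```bash
python3 -c "
from cell import *
print(sign_off())"
```

```text
the job is handed in; nothing more can be done
None
```

The heel rest is out by one hole, with the button showing in the next hole in the last camera picture; the push peaked at about 12 N, the arm ended clear of everything, and I handed the job in just after 29.8 s on the robot's clock.

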